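# Index the inspection slide

## Task

Open the gate of the inspection slide by pressing its red lever down until it clicks and stays down by itself. Then take the carriage by its black knob between the fingers and slide it toward the yellow index block until its spring ball drops into the block's notch, without running past it, and finish still gripping the knob there, with the lever still down. Leave everything else on the bench where it is.

Things in the scene. Friction and masses are not known exactly. Their poses are not given: they have to be found in the camera images.
- slide_base: grey base plate of the inspection slide, fixed on the bench, 190 x 330 x 12 mm; origin on its underside on the centre line of travel; its +y axis is the direction in which the carriage slides from its start toward the index block (up to 17 degrees from world +y); +x is the far side, where the index block is clamped; the gate lever is on the -x side; z up
- lever_pad (a point): centre of the top face of the red press pad (26 x 30 mm) on the free end of the steel gate lever, 110 mm from its hinge, at base x = -0.072, y = -0.060. Pad top about 71 mm above the bench when up, 47 mm when latched; it hardly moves sideways. The carriage's knob may stand 70 mm beside it, its top at 79 mm
- lever (a joint): angle of the gate lever, rad: 0 up (start), about 0.21 latched, 0.235 end stop. It springs up with 1 to 3 N at the pad; near 0.21 a spring ball clicks into a groove and holds it (over 3 N upward at the pad frees it); pressing with 8 to 15 N is safe. Up, its yellow tongue blocks the carriage's yellow lug; latched, the tongue lies below the lug
- knob_grip (a point): on the axis of the carriage's upright black knob (22 mm diameter, from 41 to 79 mm above the bench), 64 mm above the bench; y axis along the travel. Carriage top is at 35 mm. Grip from above with the fingers before and behind the knob along the travel; across it, 22 mm to +x is a connector (top at 60 mm), 34 mm to -x the lug. The ball is level with the knob axis along the travel
- carriage (a joint): position of the carriage along the base's +y, m: 0 at the start end, 0.215 at the far end; it starts between 0 and 0.045 and cannot pass about 0.06 while the gate is up. Drag is 1 to 2 N. The ball first climbs a gentle ramp (2 N more, 45 to 25 mm before the notch), runs on a flat, then drops into the notch, which takes about 11 N to leave either way
- notch (a point): centre of the mouth of the 12 mm wide ball notch in the index block; y axis along the travel. The block is yellow and brass, 91 mm long along the travel, clamped at a different place each time, 35 to 75 mm to +y of the base's origin. The carriage is indexed when knob_grip and notch have the same y in the base's frame
- tape_roll: black roll of tape, 55 x 53 x 19 mm, loose; origin under its centre. To be left alone
- side_cutter: red-handled side cutter, 59 x 130 x 13 mm, loose; origin under its centre. To be left alone
- screwdriver: small yellow and black screwdriver, 19 x 154 x 18 mm, loose; origin under its centre. To be left alone
- marker: black marker pen, 16 x 126 x 17 mm, loose; origin under its centre. To be left alone

How it is judged (in metres and radians):
On the way, in this order (a step that is already met when the one before it is completed fails the run):
1. the lever is latched down and stays there untouched, the carriage not yet indexed (value of joint lever above 0.18 rad and contact force between the fingers and lever below 0.2 N and y of knob_grip in the frame of notch below -0.02 m), for 0.2 s.
2. the carriage's ball is in the notch, the knob gripped between the fingers (y of knob_grip in the frame of notch between -0.003 and 0.003 m and contact force between the fingers and carriage above 1.5 N and horizontal distance between the grasp point and knob_grip below 0.018 m), for 0.2 s.
At the end, for the whole second after the job is handed in: the carriage rests with its ball in the notch (within 3 mm along the travel), the fingers still grip the knob (more than 1.5 N, knob axis within 18 mm of the middle between the fingers), and the lever is latched down (over 0.18 rad), untouched (all of step 2 and velocity of joint carriage between -0.005 and 0.005 m/s and value of joint lever above 0.18 rad and contact force between the fingers and lever below 0.2 N); the arm keeps its last pose, push and grip.
It fails at once if the carriage ran more than 10 mm past the notch (y of knob_grip in the frame of notch above 0.01 m).
It fails at once if a loose thing on the bench was moved by more than 20 mm (distance of any of tape_roll, side_cutter, screwdriver, marker from where it was at the start of the episode above 0.02 m).
It also fails if it takes over 48 s, if anything falls off the work surface, if the arm or the gripper's body presses on something with over 40 N, if the wrist force passes 120 N, or if a joint passes its speed limit or range.

## Robot

A 6-joint arm with a two-finger parallel gripper is mounted at the origin on a cart in front of the work surface, level with it; the furniture and walls round the work are solid. World frame = base frame: x ahead of the robot, y to its left, z up, the work surface at z = 0. Lengths are in mm, angles in rad, forces in N, time in s.
With the tool pointing down it reaches from about 350 to 775 mm from the base axis. Payload 7.3 kg.
Tool frame: the origin (TCP) lies at the very end of the fingers, on their centre line; the grasp point (between the pads) lies 19 mm behind it; z points along the fingers, y is the line along which they close (so a half turn about z gives the same grasp; the last joint's range is limited). The gripper opens to 92 mm and grips with 3 to 60 N. Pads are 19 mm wide; open, the fingers measure 130 mm over their backs; the gripper's body (75 mm by 190 mm) begins 47 mm behind the grasp point.
Start: joints at [-1.276, 0.342, 1.524, -0, 1.275, -0.146], TCP at [224.022, -474.825, 226.741] pointing down, gripper open.
Joint ranges: [-2.53, 2.53], [-0.77, 2.02], [0.04, 2.7], [-1, 4.14], [0.28, 2.66], [-3.11, 3.11]. Speed limits (rad/s): [2.57, 2.57, 3.14, 3.14, 3.14, 3.14].

## Interface

Orientations are given as [roll, pitch, yaw] about the fixed x, y, z axes, in that order (R = Rz(yaw) Ry(pitch) Rx(roll)).
In Python, from plant import bot gives the robot as it stands.
- The arm moves only by the tool apply_moves, never from a script. Its argument "motion" is text: rows parted by semicolons, each of 4 numbers parted by spaces: the shift along the tool's x, y, z in m, then the turn about the tool's z in degrees. A call has 1 to 8 rows; each row shifts and turns the commanded pose from where the row before left it, along the tool's axes as they then stand; what a row does not reach is not made up. A row lasts 1/8 s, in which the tool goes at most 62.5 mm and 10.7 degrees, less where a joint would pass 70% of its speed; a pose out of reach is approached as far as the arm can. A call with a gripper value outside its range is refused whole. "fingers" is the opening, from -1 (shut) to 1 (fully open), set as the call begins (left out, the last holds). The fingers move at their own pace and stop on an object; the grip force is fixed at half the most. Time passes only in rows, so rows that do not move let the fingers close. It gives the time, the measured TCP pose, the force, the opening and the grip force at its end, in the units of the state.
- bot.get_obs(): the state, without advancing time (a new reading comes with each control period).
- bot.capture(name): name is "side" or "top" or "wrist"; returns a dict with "img" (420x560x3 uint8, blue, green, red), "range_z" (420x560 float32, mm along the optical axis (not along the pixel's ray), 0 where there is no reading), "fx", "fy", "cx", "cy" (pixels), "world_from_camera" (4x4, takes a point from camera to world coordinates); the wrist camera has in their place "mount" (4x4, takes a point from camera to tool coordinates, whose origin is the TCP and whose axes are the flange's). Camera axes: x right, y down, z forward; pixel columns grow to the right and rows downward; lengths in mm; the calibration is good to about 2 mm. The wrist camera is an equidistant fisheye: a pixel r from the principal point sees the ray r / f radians off the axis. A picture is of the moment at which its call begins: read the wrist's pose just before it.
- bot.close_job(): hands the job in; it is judged then, once.
Trained networks look in a picture, given as the dict that the camera call returned (one of the last four; its "shot" number tells which), for a name from the list of things; names that differ only in an ending like _2 or _b are one class to them, and where a whole thing is asked for, a point or a joint stands for the part that bears it (a point fixed in the world has none). Each returns a list of dicts, best first, with "p" (0 to 1); they miss things now and then, are a little off and sometimes report something else, mostly with a low value. They report only what shows in the picture. A call takes as long as a camera call.
- bot.cut_out(picture, thing): "pixels" (420x560 bool, what is visible of it) and "point" ([column, row] in pixels, amid what is visible of it).
The state is a dict: "time": time; "joint_positions": joint angles; "dq": joint speeds; "tau": joint torques, N m; "tool_pos": TCP position; "tcp_rot": TCP orientation; "contact_force": force on the tool from outside, world axes, zero at the start; "moment": the same for the moment, N m; "grip_width": finger opening in mm; "finger_force": force on a finger pad.
Only numpy, scipy, OpenCV 4.12 (cv2) and the standard library are available. Lean on these libraries where they do the work, as an engineer would, in place of code of your own. Each camera call takes 0.05 s, during which the arm holds its last target. There are 200 camera calls.

## Working session

There is one attempt and no reset: what is moved stays moved. The work goes in short steps, Python scripts to look and compute and a tool call to move; the robot and the scene stay as the last step left them, time stands still between calls to the robot, and variables do not carry over. Pictures are saved under pics/ and viewed, at most 10 in all, crops included, and the job is handed in when it is done.

Besides the shell and the picture viewer there is one more tool, called after "Emit:" in YAML: its name, and indented under it one key for each argument. apply_moves: Moves the arm, as the interface text tells. Its arguments: {"type":"object","properties":{"motion":{"type":"string"},"fingers":{"type":"number"}},"required":["motion"]}

```bash
mkdir -p pics; ls
cat > h.py <<'E'
import numpy as np, cv2
from plant import bot
def cloud(c):
    z=c["range_z"]; v,u=np.mgrid[:z.shape[0],:z.shape[1]]
    P=np.stack([(u-c["cx"])/c["fx"]*z,(v-c["cy"])/c["fy"]*z,z],-1)
    W=c["world_from_camera"]; P=P@W[:3,:3].T+W[:3,3]; P[z==0]=np.nan
    return P
E
python3 - <<'E'
from h import *
o=bot.get_obs(); print({k:np.round(o[k],3) for k in o})
for n in ["top","side"]:
    c=bot.capture(n); cv2.imwrite(f"pics/{n}0.png",c["img"]); P=cloud(c); np.save(n,P)
    print(n,c["world_from_camera"].round(2).tolist())
    for t in ["slide_base","lever_pad","lever","knob_grip","carriage","notch","tape_roll","side_cutter","screwdriver","marker"]:
        try:
            for r in bot.cut_out(c,t)[:1]:
                q=P[r["pixels"]]; print(t,round(r["p"],2),np.round(r["point"]),r["pixels"].sum(),np.nanmedian(q,0).round(),np.nanmin(q,0).round(),np.nanmax(q,0).round())
        except Exception as e: print(t,e)
E
```

```text
pics
{'time': np.float64(0.0), 'joint_positions': array([-1.276,  0.343,  1.525,  0.   ,  1.275, -0.146]), 'dq': array([ 0.002, -0.001, -0.002,  0.   ,  0.001, -0.001]), 'tau': array([-1.0000e-03, -4.3125e+01, -2.4421e+01,  7.2000e-02,  5.6000e-02,
       -0.0000e+00]), 'tool_pos': array([ 223.905, -474.415,  226.034]), 'tcp_rot': array([-3.14 , -0.   ,  0.441]), 'contact_force': array([ 0.758, -0.777, -0.867]), 'moment': array([ 0.016,  0.024, -0.019]), 'finger_force': np.float64(0.0), 'grip_width': np.float64(91.855)}
top [[0.07, -0.98, 0.21, 404.23], [-1.0, -0.07, 0.01, -50.57], [0.0, -0.21, -0.98, 932.28], [0.0, 0.0, 0.0, 1.0]]
slide_base 0.82 [180. 236.] 12077 [512. 182.  13.] [383.   0.  -3.] [656. 367.  83.]
lever_pad 0.78 [181. 253.] 531 [465. 157.  53.] [437.  99.  12.] [489. 221.  76.]
lever 0.94 [182. 255.] 546 [465. 155.  54.] [439.  97.  11.] [491. 221.  76.]
knob_grip 0.69 [212. 220.] 1309 [548. 109.  36.] [492.  67.  10.] [603. 155.  83.]
carriage 0.84 [210. 219.] 1353 [549. 109.  36.] [492.  67.   8.] [607. 155.  83.]
notch 0.88 [138. 211.] 364 [565. 271.  34.] [546. 
[... 550 characters left out ...]
6.   8.] [607. 186.  81.]
lever 0.64 [230. 149.] 190 [470. 153.  54.] [442.  96.  11.] [492. 218.  75.]
knob_grip 0.93 [263. 164.] 954 [553. 102.  35.] [491.  66.   8.] [603. 210.  81.]
carriage 0.81 [263. 164.] 959 [553. 103.  35.] [488.  66.   8.] [602. 200.  81.]
notch 0.53 [268. 134.] 165 [569. 255.  31.] [549. 224.  11.] [586. 309.  37.]
tape_roll 0.77 [202. 269.] 484 [ 413. -187.   16.] [ 383. -211.   -4.] [ 438. -159.   21.]
side_cutter 0.71 [261. 293.] 663 [ 534. -240.   11.] [ 502. -298.   -2.] [ 560. -171.   15.]
screwdriver 0.87 [223. 373.] 553 [ 478. -401.   15.] [ 451. -438.   -3.] [ 526. -312.   20.]
marker 0.61 [335. 155.] 109 [754. 182.  14.] [735. 129.   7.] [772. 240.  18.]
```

Run:
```python
from h import *
im=cv2.imread("pics/top0.png")[110:320,60:340]; cv2.imwrite("pics/t1.png",cv2.resize(im,None,fx=2.8,fy=2.8,interpolation=cv2.INTER_CUBIC))
im=cv2.imread("pics/side0.png")[80:230,160:360]; cv2.imwrite("pics/s1.png",cv2.resize(im,None,fx=4,fy=4,interpolation=cv2.INTER_CUBIC))
for n in ["top","side"]:
    P=np.load(n+".npy").reshape(-1,3)
    P=P[np.isfinite(P).all(1)]
    b=P[(abs(P[:,2]-12)<4)&(P[:,0]>370)&(P[:,0]<670)&(P[:,1]>-10)&(P[:,1]<380)]
    # rect
    print(n,cv2.minAreaRect(b[:,:2].astype(np.float32)),len(b))
    m=(P[:,0]>400)&(P[:,0]<650)&(P[:,1]>0)&(P[:,1]<350)
    k=P[m&(P[:,2]>72)]; print("hi",len(k)); 
    for lo,name in ((500,"knob"),(400,"lev")):
        kk=k[(k[:,0]>500)] if lo==500 else k[k[:,0]<=500]
        if len(kk): print(name,len(kk),kk.mean(0).round(1),kk.min(0).round(),kk.max(0).round())
    l=P[m&(P[:,0]<495)&(P[:,2]>60)]
    if len(l): print("levhi",len(l),l.mean(0).round(1),l.min(0).round(),l.max(0).round())
```

```text
top ((519.7322387695312, 184.78639221191406), (190.43260192871094, 330.0896911621094), 16.827163696289062) 8426
hi 138
knob 82 [549.9 110.3  79. ] [540. 100.  72.] [560. 122.  83.]
lev 56 [479.2 106.4  73.3] [466.  99.  72.] [491. 118.  76.]
levhi 190 [475.  115.2  70. ] [441.  97.  60.] [493. 166.  76.]
side ((522.6928100585938, 183.4001922607422), (190.27163696289062, 332.5919189453125), 16.73611068725586) 3504
hi 64
knob 50 [553.  107.8  77.5] [544.  99.  72.] [562. 118.  81.]
lev 14 [479.1 103.   73.1] [469.  96.  72.] [492. 108.  75.]
levhi 84 [479.  109.1  69.5] [446.  96.  60.] [494. 160.  75.]
```

View pics/t1.png

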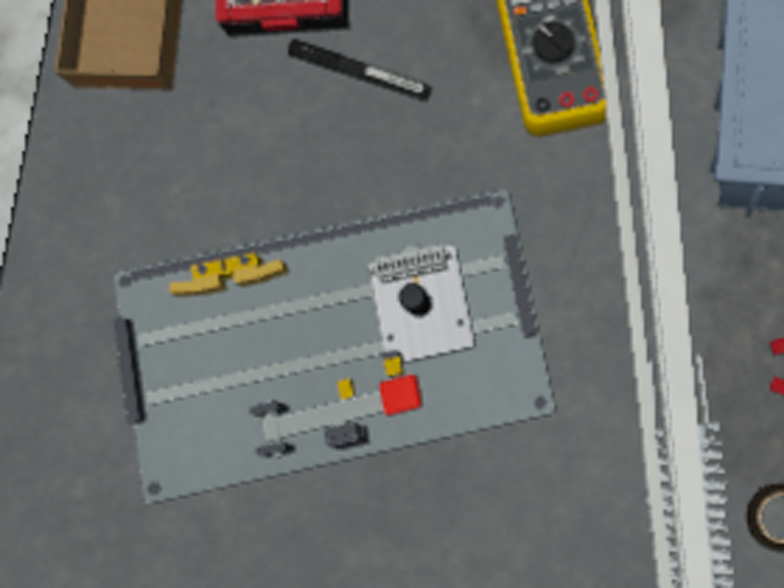

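View pics/s1.png

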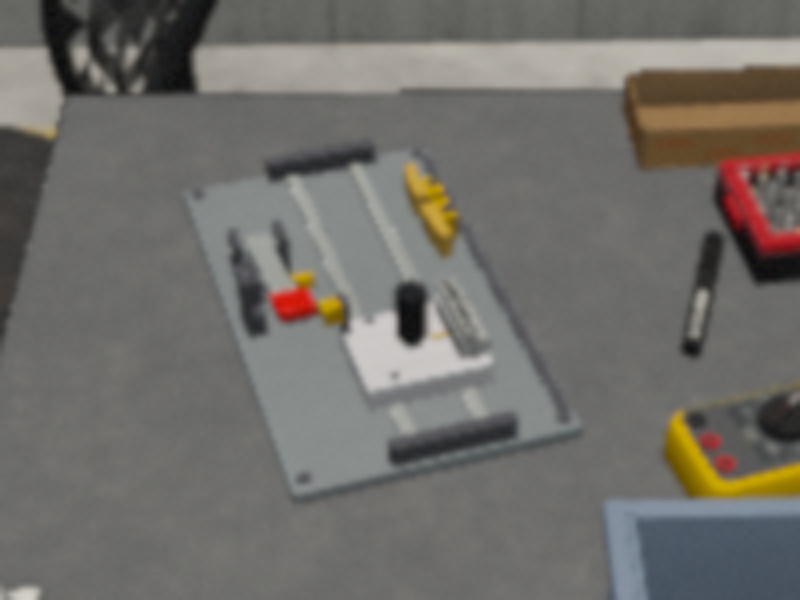

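View pics/top0.png

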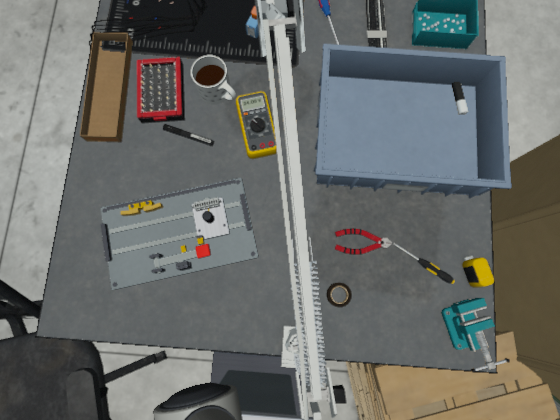

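Run:
```python
from h import *
for n in ["top","side"]:
    P=np.load(n+".npy").reshape(-1,3); P=P[np.isfinite(P).all(1)]
    q=P[(P[:,2]>100)&(P[:,0]>100)&(P[:,0]<900)&(P[:,1]>-600)&(P[:,1]<450)]
    H,_,_=np.histogram2d(q[:,0],q[:,1],bins=[np.arange(100,901,50),np.arange(-600,451,50)],weights=None)
    Z=np.full(H.shape,0);ii=((q[:,0]-100)//50).astype(int);jj=((q[:,1]+600)//50).astype(int)
    np.maximum.at(Z,(ii,jj),q[:,2].astype(int)); print(n);print(Z)
```

```text
top
[[  0   0   0   0   0   0   0   0   0   0   0   0   0   0   0   0   0   0
    0   0   0]
 [  0   0   0   0   0   0   0   0   0   0   0   0   0   0   0   0   0   0
    0   0   0]
 [  0   0   0   0   0   0   0   0   0   0   0 353 363 320 280   0   0   0
    0   0   0]
 [  0   0   0   0   0   0   0   0   0 443 472   0 241   0   0   0   0   0
    0   0   0]
 [  0   0   0   0   0   0   0   0   0 457 479   0   0   0   0   0   0   0
    0   0   0]
 [  0   0   0   0   0   0   0   0   0 467 508   0   0   0   0   0   0   0
    0   0   0]
 [  0   0   0   0   0   0   0   0   0   0 537   0   0   0   0   0   0   0
    0   0   0]
 [  0   0   0   0   0   0   0   0   0   0 569 550   0   0   0   0   0   0
    0   0   0]
 [  0   0   0   0   0   0   0   0   0   0 600 599   0   0   0   0   0   0
    0   0   0]
 [127   0   0   0   0   0   0   0   0   0 614 632   0   0   0   0   0   0
    0   0   0]
 [136 117 121 120 120 121 121 120 122 121 648 650   0   0   0   0   0   0
    0   0   0]
 [  0 121 124 122 124 122 123 125 123 123   0 607   0   0   0   0   0   0
    0   0   0]
 [  0 121 123   0   0   0   
[... 1058 characters left out ...]
0   0   0   0   0   0   0   0   0   0   0   0   0   0   0   0
    0   0   0]
 [  0   0   0   0   0   0   0   0   0   0   0   0   0   0   0   0   0   0
    0   0   0]
 [  0 117 117 118 118 118 118 117 118 117   0   0   0   0   0   0   0   0
    0   0   0]
 [  0 121 122 122 122 122 121 122 121 121   0   0   0   0   0   0   0   0
    0   0   0]
 [  0 121 121   0   0   0   0   0   0 121   0   0   0   0   0   0   0   0
    0   0   0]
 [  0 121 122   0   0   0   0   0   0 121   0   0   0   0   0   0   0   0
    0   0   0]
 [  0 121 122   0   0   0   0   0   0 121 501   0   0 448 435   0   0   0
    0   0   0]
 [  0 122 123   0   0   0   0   0   0 505 503 469 464 452 414   0   0   0
    0   0   0]]
```

View pics/side0.png

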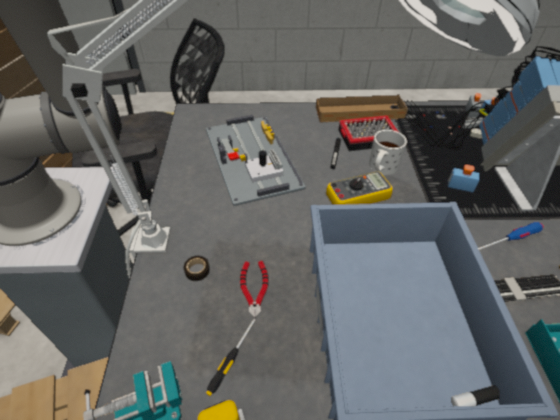

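Run:
```python
from h import *
print([a for a in dir(bot) if a[0]!='_'])
o=bot.get_obs()
c=bot.capture("wrist"); cv2.imwrite("pics/w0.png",c["img"]); print(c["mount"].round(2),c["fx"])
for n in ["top","side"]:
    P=np.load(n+".npy").reshape(-1,3); P=P[np.isfinite(P).all(1)]
    q=P[(P[:,2]>160)&(P[:,0]<900)&(abs(P[:,1])<250)]
    for x in range(-400,900,50):
        s=q[(q[:,0]>=x)&(q[:,0]<x+50)]
        if len(s): print(n,x,len(s),"y",np.percentile(s[:,1],[0,5,95,100]).round(),"z",np.percentile(s[:,2],[0,5,50,95,100]).round())
```

```text
['Unreachable', 'capture', 'close_job', 'cut_out', 'get_obs']
[[  -0.     -0.96   -0.29   79.1 ]
 [   1.     -0.     -0.      0.4 ]
 [   0.     -0.29    0.96 -156.9 ]
 [   0.      0.      0.      1.  ]] 325.19226210127806
top 200 2555 y [ -8.   2. 111. 130.] z [188. 221. 266. 333. 364.]
top 250 1135 y [-142. -136.  -83.   49.] z [160. 220. 403. 468. 472.]
top 300 1163 y [-121. -117.  -80.  -77.] z [180. 416. 450. 476. 479.]
top 350 1120 y [-106.  -99.  -71.  -66.] z [439. 457. 482. 501. 509.]
top 400 1131 y [-94. -89. -61. -57.] z [470. 488. 511. 534. 538.]
top 450 987 y [-81. -72. -50. -46.] z [501. 519. 545. 566. 569.]
top 500 1129 y [-65. -61. -40. -37.] z [531. 551. 577. 597. 600.]
top 550 1389 y [-55. -51. -29. -23.] z [563. 582. 610. 628. 632.]
top 600 1542 y [-58. -55. -19. -13.] z [596. 608. 623. 645. 651.]
top 650 519 y [-46. -44. -14. -12.] z [553. 561. 568. 597. 607.]
side 0 238 y [-59. -56. -42.  41.] z [160. 162. 179. 207. 293.]
side 50 1815 y [-49. -43.  26.  55.] z [160. 171. 246. 283. 295.]
side 100 1699 y [-35. -29.  32.  62.] z [175. 194. 254. 283. 287.]
side 150 2295 y [-76. -63.  -0.  16.] z [170. 195. 280. 460. 490.]
side 200 4142 y [-84. -78.  48. 121.] z [165. 212. 420. 492. 501.]
side 250 3460 y [-143. -132.  -23.   57.] z [160. 187. 375. 469. 492.]
side 300 1557 y [-124. -121.  -82.  -77.] z [160. 214. 431. 472. 477.]
side 350 1064 y [-106.  -99.  -75.  -68.] z [433. 443. 470. 494. 501.]
side 400 522 y [-95. -92. -72. -62.] z [464. 470. 488. 499. 502.]
side 450 7 y [-76. -76. -74. -74.] z [494. 495. 497. 497. 497.]
side 800 281 y [-93. -89. 111. 114.] z [406. 413. 433. 498. 501.]
side 850 1664 y [-109. -106.   99.  113.] z [378. 394. 444. 502. 505.]
```

View pics/w0.png

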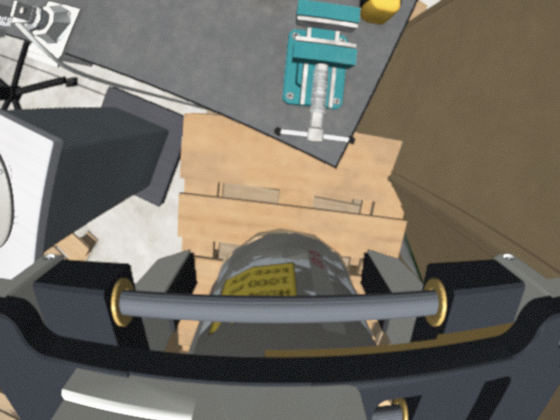

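```bash
python3 - <<'E'
from h import *
P=np.load("side.npy")
for (u,v) in [(85,75),(80,62),(72,45),(55,35),(95,60),(120,45),(150,22),(170,8),(95,110),(110,150),(125,190),(140,220),(155,240),(40,110),(100,120),(30,40),(20,60),(60,120),(30,190)]:
    w=P[max(v-3,0):v+4,u-3:u+4].reshape(-1,3); print((u,v),np.nanmedian(w,0).round(),np.nanmin(w[:,2]).round(),np.nanmax(w[:,2]).round())
W=P[:100,40:110].reshape(-1,3); W=W[np.isfinite(W).all(1)]
lamp=W[(W[:,0]>120)&(W[:,0]<320)&(W[:,1]<-40)]; print(lamp.min(0),lamp.max(0))
E
python3 - <<'E'
import cv2
im=cv2.imread("pics/side0.png")[0:260,0:220]; cv2.imwrite("pics/s2.png",cv2.resize(im,None,fx=2.3,fy=2.3))
E
```

```text
(85, 75) [ 301. -121.  412.] 407.0 417.0
(80, 62) [284. -87. 415.] 410.0 429.0
(72, 45) [247. -16. 408.] 400.0 417.0
(55, 35) [244. -46. 440.] 431.0 463.0
(95, 60) [ 315. -106.  426.] -520.0 434.0
(120, 45) [353. -94. 442.] -425.0 452.0
(150, 22) [400. -85. 470.] -298.0 477.0
(170, 8) [431. -79. 489.] 484.0 492.0
(95, 110) [ 289. -108.  345.] 261.0 351.0
(110, 150) [  42.  381. -130.] -296.0 270.0
(125, 190) [ 288. -113.  170.] -330.0 181.0
(140, 220) [ 301. -120.   83.] -701.0 103.0
(155, 240) [ 317. -120.   26.] 13.0 35.0
(40, 110) [130.   5. 274.] 269.0 279.0
(100, 120) [ 291. -108.  325.] 244.0 333.0
(30, 40) [210. -62. 438.] 432.0 443.0
(20, 60) [-288.  676.   48.] 36.0 63.0
(60, 120) [165.  -7. 259.] 253.0 265.0
(30, 190) [ 54. -40. 105.] 96.0 115.0
[ 191.78470055 -142.69837481  364.84279977] [319.9992023  -40.08163016 493.81701842]
```

View pics/s2.png

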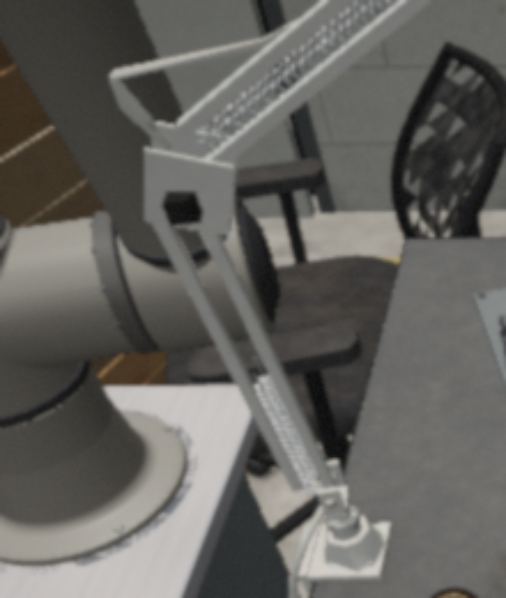

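Emit:
apply_moves:
  motion: "0 0 -0.045 0;0 0 -0.045 0;0 0 -0.045 0;0 0 -0.045 0;0 0 -0.045 0;0 0 -0.045 0;0 0 -0.045 0;0 0 -0.045 0"

```text
time: 2.15
tool_pos: [223.8, -474.1, 588.5]
tcp_rot: [3.14, 0.0, 0.441]
contact_force: [0.5, -1.9, 1.1]
grip_width: 91.6
finger_force: 0.0
```

Run:
```python
from h import *
o=bot.get_obs();q=o["joint_positions"];print(q.round(3),o["time"])
# r'=sqrt(r^2-d^2)=a0+L1 sin q2+L2 sin(q2+q3) (tool down); z=c+L1 cos q2+L2 cos(q2+q3)
A=[];b=[]
for q2,q3,p in [(.343,1.525,(223.905,-474.415,226.034)),(q[1],q[2],o["tool_pos"])]:
    r=np.sqrt(p[0]**2+p[1]**2-76**2); A+= [[np.sin(q2),np.sin(q2+q3),0],[np.cos(q2),np.cos(q2+q3),1]]; b+=[r,p[2]]
print(np.linalg.lstsq(np.array(A),np.array(b),rcond=None))
```

```text
[-1.276  0.42   0.41   0.     2.309 -0.146] 2.15
(array([ 545.00674457,  375.00797224, -169.63040229]), array([1014.37025587]), np.int32(3), array([2.06432537, 1.30065333, 0.21647553]))
```

Run:
```python
from h import *
im=cv2.imread("pics/side0.png").mean(2); P=np.load("side.npy")
for v in range(28,72,4):
    for u in range(44,80,2):
        if im[v,u]>165 : print((u,v),int(im[v,u]),P[v,u].round())
```

```text
(62, 28) 166 [278. -89. 466.]
(64, 28) 176 [280. -89. 466.]
(66, 28) 175 [284. -90. 466.]
(68, 28) 169 [286. -89. 466.]
(50, 32) 172 [261. -92. 462.]
(52, 32) 165 [263. -91. 461.]
(78, 52) 173 [ 293. -101.  437.]
```

Emit:
apply_moves:
  motion: "0.03 -0.03 0 0;0.036 -0.036 0 0;0.036 -0.036 0 0;0.036 -0.036 0 0;0.036 -0.036 0 0;0.036 -0.036 0 0;0.036 -0.036 0 0;0.036 -0.036 0 0"

```text
time: 3.15
tool_pos: [358.8, -97.8, 586.9]
tcp_rot: [3.141, -0.0, 0.441]
contact_force: [1.6, -0.7, -0.5]
grip_width: 91.8
finger_force: 0.0
```

Emit:
apply_moves:
  motion: "0.03 -0.03 0 8.5;0.03 -0.03 0 0;0.03 -0.03 0 0;0.03 -0.03 0 0;0.025 -0.02 0 0;0 0 0 0"

```text
time: 3.9
tool_pos: [452.4, 80.3, 585.6]
tcp_rot: [-3.141, 0.002, 0.295]
contact_force: [-0.6, -0.2, -0.5]
grip_width: 91.9
finger_force: 0.0
```

Emit:
apply_moves:
  motion: "0.01 -0.01 0.04 0;0.01 -0.007 0.045 0;0.013 0 0.045 0;0 0 0.045 0;0 0 0.045 0;0 0 0.045 0;0 0 0.04 0;0 0 0.03 0"
  fingers: -1

```text
time: 4.9
tool_pos: [477.3, 103.6, 250.5]
tcp_rot: [3.141, 0.001, 0.292]
contact_force: [0.5, -1.2, -0.3]
grip_width: 16.4
finger_force: 0.0
```

```bash
cat >> h.py <<'E'
from scipy.spatial.transform import Rotation as R
def wcloud():
    o=bot.get_obs(); c=bot.capture("wrist"); z=c["range_z"]; v,u=np.mgrid[:z.shape[0],:z.shape[1]]
    x=(u-c["cx"])/c["fx"]; y=(v-c["cy"])/c["fy"]; th=np.hypot(x,y)+1e-9
    k=np.tan(np.minimum(th,1.5))/th; P=np.stack([x*k*z,y*k*z,z],-1); P[(z==0)|(th>1.4)]=np.nan
    M=c["mount"]; P=P@M[:3,:3].T+M[:3,3]
    W=R.from_euler("xyz",o["tcp_rot"]).as_matrix(); return o,c,P@W.T+o["tool_pos"]
YAW=0.293
def base(p,o=(0,0)):
    d=np.asarray(p,float)[...,:2]-o; c,s=np.cos(YAW),np.sin(YAW)
    return np.stack([d[...,0]*c+d[...,1]*s,-d[...,0]*s+d[...,1]*c],-1)
E
python3 - <<'E'
from h import *
o,c,P=wcloud(); cv2.imwrite("pics/w1.png",c["img"]); np.save("w1",P); print(o["tool_pos"].round(1),o["tcp_rot"].round(3))
for t in ["lever_pad","knob_grip","notch","slide_base"]:
    for r in bot.cut_out(c,t)[:2]:
        q=P[r["pixels"]]; print(t,round(r["p"],2),np.round(r["point"]),r["pixels"].sum(),np.nanmedian(q,0).round(),np.nanmin(q,0).round(),np.nanmax(q,0).round())
f=P.reshape(-1,3); I=c["img"].reshape(-1,3).astype(int)
m=np.isfinite(f).all(1); f=f[m]; I=I[m]
b=f[(abs(f[:,2]-12)<4)&(f[:,0]>370)&(f[:,0]<670)&(f[:,1]>-10)&(f[:,1]<380)]
print(cv2.minAreaRect(b[:,:2].astype(np.float32)),len(b))
red=(I[:,2]>150)&(I[:,1]<70)&(I[:,0]<70)&(abs(f[:,2]-70)<12)
print("red",red.sum(),f[red].mean(0),cv2.minAreaRect(f[red,:2].astype(np.float32)))
k=(f[:,2]>74)&(f[:,0]>515)&(f[:,0]<600)&(f[:,1]>60)&(f[:,1]<160)&(f[:,2]<95)
print("knob",k.sum(),f[k].mean(0),cv2.minEnclosingCircle(f[k,:2].astype(np.float32)))
E
```

```text
[477.3 103.6 250.5] [3.141e+00 1.000e-03 2.920e-01]
lever_pad 0.78 [234. 183.] 1973 [468. 154.  52.] [437.  97.   9.] [493. 223.  74.]
knob_grip 0.8 [288. 120.] 4640 [553. 115.  34.] [493.  70.  10.] [603. 157.  80.]
notch 0.56 [167.  76.] 1044 [568. 268.  33.] [549. 225.   9.] [586. 312.  37.]
slide_base 0.63 [237. 129.] 36785 [523. 170.  12.] [385.   3.  -3.] [659. 369.  80.]
((520.708251953125, 185.50021362304688), (190.55902099609375, 330.2815856933594), 16.91281509399414) 26874
red 53 [486.41707606 108.88044621  69.7573309 ] ((486.802978515625, 111.09078979492188), (31.541210174560547, 15.071646690368652), 67.72498321533203)
knob 330 [551.37641419 112.31659761  77.95306462] ((551.3770751953125, 112.1995620727539), 10.654522895812988)
```

View pics/w1.png

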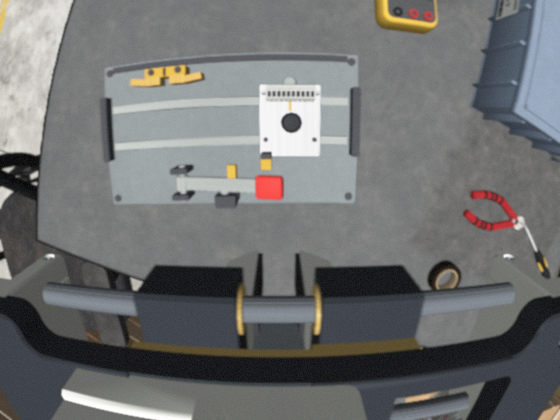

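Run:
```python
from h import *
P=np.load("w1.npy"); im=cv2.imread("pics/w1.png"); f=P.reshape(-1,3); I=im.reshape(-1,3).astype(int)
m=np.isfinite(f).all(1); f=f[m]; I=I[m]; B=base(f,(551.4,112.2))
red=(I[:,2]>110)&(I[:,2]>2.2*I[:,1])&(f[:,0]<520)&(f[:,0]>430)&(f[:,1]>50)&(f[:,1]<180)
print("red",red.sum(),np.median(f[red],0),np.percentile(B[red],[2,50,98],axis=0).round(1), np.percentile(f[red,2],[5,50,95]).round())
yel=(I[:,2]>130)&(I[:,0]<0.6*I[:,2])&(B[:,0]>0)&(f[:,2]>15)&(B[:,1]>80)
print("yel",yel.sum(),np.percentile(B[yel],[1,50,99],axis=0).round(1))
for y in np.arange(90,220,3):
    s=yel&(abs(B[:,1]-y)<1.5)
    if s.sum(): print(y,s.sum(),"x",B[s,0].min().round(1),B[s,0].max().round(1),"z",np.median(f[s,2]).round(),"zfront",np.median(f[s,2][B[s,0]<B[s,0].min()+4]).round())
cr=cv2.resize(im[50:110,110:220],None,fx=7,fy=7,interpolation=cv2.INTER_CUBIC); cv2.imwrite("pics/n1.png",cr)
```

```text
red 595 [479.29154804 114.49725682  69.51290355] [[-80.3   9.1]
 [-68.4  22.9]
 [-57.6  36.8]] [66. 70. 72.]
yel 810 [[ 50.6 102.9]
 [ 58.7 142.7]
 [ 71.3 189.2]]
102 11 x 53.9 60.0 z 31.0 zfront 32.0
105 20 x 53.3 60.0 z 32.0 zfront 32.0
108 16 x 53.2 60.2 z 33.0 zfront 32.0
111 19 x 52.6 59.4 z 33.0 zfront 33.0
114 16 x 52.5 59.5 z 32.0 zfront 32.0
117 23 x 51.8 59.8 z 33.0 zfront 33.0
120 20 x 51.3 67.6 z 33.0 zfront 33.0
123 53 x 50.4 71.3 z 33.0 zfront 33.0
126 45 x 50.5 71.5 z 33.0 zfront 34.0
129 30 x 50.4 71.6 z 33.0 zfront 33.0
132 35 x 50.6 70.5 z 33.0 zfront 33.0
135 42 x 50.3 71.0 z 33.0 zfront 32.0
138 43 x 50.6 71.4 z 33.0 zfront 33.0
141 31 x 53.3 71.4 z 33.0 zfront 32.0
144 24 x 59.6 70.6 z 33.0 zfront 33.0
147 20 x 59.4 71.0 z 33.0 zfront 33.0
150 22 x 59.7 71.4 z 33.0 zfront 32.0
153 43 x 50.9 71.6 z 33.0 zfront 31.0
156 45 x 50.4 70.8 z 33.0 zfront 32.0
159 37 x 50.6 71.2 z 33.0 zfront 33.0
162 36 x 50.8 71.6 z 33.0 zfront 33.0
165 31 x 50.6 67.8 z 33.0 zfront 33.0
168 32 x 50.9 71.1 z 33.0 zfront 33.0
171 35 x 51.3 71.1 z 34.0 zfront 34.0
174 15 x 51.4 58.0 z 33.0 zfront 34.0
177 13 x 51.9 58.4 z 33.0 zfront 33.0
180 12 x 52.3 58.7 z 33.0 zfront 33.0
183 15 x 52.7 58.9 z 33.0 zfront 33.0
186 11 x 52.8 59.4 z 33.0 zfront 33.0
189 10 x 53.6 59.8 z 33.0 zfront 33.0
192 5 x 54.8 59.8 z 32.0 zfront 32.0
```

View pics/n1.png

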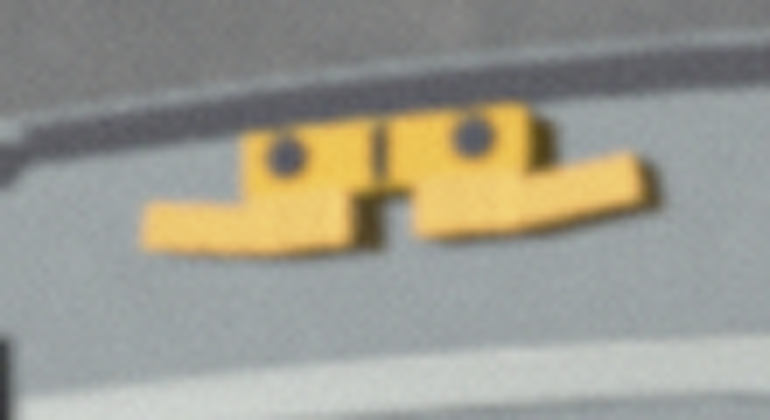

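Emit:
apply_moves:
  motion: "0.005 -0.0095 0.03 0;0 0 0.04 0;0 0 0.04 0;0 0 0.03 0;0 0 0.02 0;0 0 0.01 0;0 0 0 0"

```text
time: 6.02
tool_pos: [480.8, 115.2, 82.3]
tcp_rot: [3.141, -0.001, 0.292]
contact_force: [0.6, -0.5, 0.8]
grip_width: 0.6
finger_force: 0.0
```

Emit:
apply_moves:
  motion: "0 0 0.008 0;0 0 0.006 0;0 0 0.006 0;0 0 0.006 0;0 0 0.004 0;0 0 0.003 0;0 0 0 0"

```text
time: 6.9
tool_pos: [480.0, 115.3, 48.4]
tcp_rot: [-3.141, 0.001, 0.292]
contact_force: [-0.0, 0.0, 0.3]
grip_width: 0.4
finger_force: 0.0
```

Emit:
apply_moves:
  motion: "0 0 0.0015 0;0 0 0.0015 0;0 0 0 0"

```text
time: 7.28
tool_pos: [480.3, 115.2, 45.8]
tcp_rot: [3.141, -0.0, 0.292]
contact_force: [-2.0, -1.5, 3.0]
grip_width: 0.5
finger_force: 1.7
```

Emit:
apply_moves:
  motion: "0 0 0.0015 0;0 0 0.001 0;0 0 0 0"

```text
time: 7.65
tool_pos: [480.6, 115.1, 44.5]
tcp_rot: [3.141, -0.001, 0.293]
contact_force: [-3.7, -3.0, 17.0]
grip_width: 0.2
finger_force: 8.0
```

Emit:
apply_moves:
  motion: "0 0 -0.01 0;0 0 -0.03 0;0 0 -0.04 0;0 0 -0.04 0;0 0 -0.03 0;0 0 0 0"

```text
time: 8.4
tool_pos: [481.5, 115.6, 195.4]
tcp_rot: [3.141, -0.005, 0.293]
contact_force: [-0.3, 0.9, -0.7]
grip_width: 0.2
finger_force: 0.0
```

Run:
```python
from h import *
o,c,P=wcloud(); cv2.imwrite("pics/w2.png",c["img"]); print(o["tool_pos"].round(1),o["contact_force"].round(1))
f=P.reshape(-1,3); I=c["img"].reshape(-1,3).astype(int)
m=np.isfinite(f).all(1); f=f[m]; I=I[m]
red=(I[:,2]>110)&(I[:,2]>2.2*I[:,1])&(f[:,0]<520)&(f[:,0]>430)&(f[:,1]>50)&(f[:,1]<180)
print("red",red.sum(),np.median(f[red],0),np.percentile(f[red,2],[5,50,95]).round())
k=(f[:,2]>74)&(f[:,0]>515)&(f[:,0]<600)&(f[:,1]>60)&(f[:,1]<160)&(f[:,2]<95)
print("knob",k.sum(),f[k].mean(0),cv2.minEnclosingCircle(f[k,:2].astype(np.float32)))
```

```text
[481.5 115.6 195.4] [-0.3  0.9 -0.7]
red 721 [479.96293413 110.86193831  46.93738902] [46. 47. 48.]
knob 497 [551.57584395 112.30541826  77.85817959] ((551.5209350585938, 111.95268249511719), 10.973551750183105)
```

Emit:
apply_moves:
  motion: "0.03 0.01 0 0;0.036 0.0135 0 0;0 0 0.03 0;0 0 0.03 0;0 0 0.03 0;0 0 0.01 0;0 0 0 0"
  fingers: 0.2

```text
time: 9.32
tool_pos: [549.6, 111.8, 92.3]
tcp_rot: [-3.141, 0.002, 0.292]
contact_force: [0.6, 0.1, 0.2]
grip_width: 54.8
finger_force: 0.0
```

Emit:
apply_moves:
  motion: "0.002 0 0.02 0;0 0 0.02 0;0 0 0.007 0;0 0 0 0"

```text
time: 9.82
tool_pos: [552.4, 112.4, 46.7]
tcp_rot: [3.141, -0.001, 0.292]
contact_force: [0.2, 0.4, 0.6]
grip_width: 54.6
finger_force: 0.0
```

Emit:
apply_moves:
  motion: "0 0 0 0;0 0 0 0;0 0 0 0;0 0 0 0;0 0 0 0"
  fingers: -1

```text
time: 10.45
tool_pos: [552.2, 112.4, 46.4]
tcp_rot: [3.141, -0.0, 0.292]
contact_force: [-0.6, 0.0, 2.7]
grip_width: 21.1
finger_force: 30.0
```

Emit:
apply_moves:
  motion: "0 -0.008 0 0;0 -0.013 0 0;0 -0.016 0 0;0 -0.016 0 0;0 -0.016 0 0;0 -0.013 0 0;0 -0.008 0 0;0 0 0 0"

```text
time: 11.45
tool_pos: [525.5, 200.5, 46.4]
tcp_rot: [-3.141, -0.0, 0.294]
contact_force: [-1.1, 0.3, 4.0]
grip_width: 21.0
finger_force: 30.0
```

```bash
cat > s.py <<'E'
from h import *
o,c,P=wcloud(); b=base(o["tool_pos"],(552.2,112.4)); print(o["time"],o["tool_pos"].round(1),"travel",b.round(1),"F base",base(o["contact_force"]).round(1))
f=P.reshape(-1,3); I=c["img"].reshape(-1,3).astype(int)
m=np.isfinite(f).all(1); f=f[m]; I=I[m]; B=base(f,o["tool_pos"][:2])
red=(I[:,2]>110)&(I[:,2]>2.2*I[:,1])&(f[:,0]<520)&(f[:,0]>430)&(f[:,1]>50)&(f[:,1]<180)
print("red",red.sum(),np.median(f[red],0).round())
yel=(I[:,2]>120)&(I[:,0]<0.65*I[:,2])&(B[:,0]>40)&(B[:,0]<80)&(f[:,2]>20)&(f[:,2]<50)&(B[:,1]>-60)
if yel.sum(): print("block rel tcp",yel.sum(),np.percentile(B[yel],[1,50,99],axis=0).round(1).tolist())
h=[int(y) for y in np.arange(-60,110,2) if (yel&(abs(B[:,1]-y)<1)&(B[:,0]<57)).sum()>1]; print("front rows",h)
E
python3 s.py
```

```text
11.45 [525.5 200.5  46.4] travel [-0.2 92.1] F base [-0.9  0.6]
red 0 [nan nan nan]
block rel tcp 3785 [[50.4, 11.1], [58.8, 49.8], [71.1, 98.4]]
front rows [-2, 0, 10, 12, 14, 16, 18, 20, 22, 24, 26, 28, 30, 32, 34, 36, 38, 40, 42, 44, 46, 48, 50, 62, 64, 66, 68, 70, 72, 74, 76, 78, 80, 82, 84, 86, 88, 90, 92, 94, 96, 98, 100, 102]
  return _methods._mean(a, axis=axis, dtype=dtype,
  ret = um.true_divide(
```

Emit:
apply_moves:
  motion: "0 -0.008 0 0;0 -0.01 0 0;0 -0.01 0 0;0 -0.01 0 0;0 -0.008 0 0;0 0 0 0"

```text
time: 12.25
tool_pos: [512.1, 244.3, 46.4]
tcp_rot: [-3.141, 0.0, 0.293]
contact_force: [-2.7, 1.3, 5.1]
grip_width: 20.8
finger_force: 30.0
```

```bash
python3 s.py 2>/dev/null
```

```text
12.25 [512.1 244.3  46.4] travel [ -0.3 137.9] F base [-2.2  2. ]
red 327 [489. 116.  46.]
block rel tcp 4233 [[50.7, -33.4], [59.0, 8.2], [71.3, 53.0]]
front rows [-36, -34, -32, -30, -28, -26, -24, -22, -20, -18, -16, -14, -12, -10, -8, -6, -4, -2, 0, 2, 4, 16, 18, 20, 22, 24, 26, 28, 30, 32, 34, 36, 38, 40, 42, 44, 46, 48, 50, 52, 54, 56]
```

Emit:
apply_moves:
  motion: "0 -0.003 0 0;0 -0.002 0 0;0 -0.001 0 0;0 0 0 0"

```text
time: 12.8
tool_pos: [510.0, 251.2, 46.4]
tcp_rot: [-3.139, -0.0, 0.293]
contact_force: [-4.7, 8.0, 5.1]
grip_width: 21.2
finger_force: 30.0
```

Emit:
apply_moves:
  motion: "0 -0.001 0 0;0 -0.001 0 0;0 0 0 0"

```text
time: 13.18
tool_pos: [509.6, 252.6, 46.4]
tcp_rot: [-3.14, -0.0, 0.293]
contact_force: [-2.6, 4.0, 5.8]
grip_width: 21.1
finger_force: 30.0
```

Emit:
apply_moves:
  motion: "0 -0.001 0 0;0 -0.0005 0 0;0 0 0 0"

```text
time: 13.55
tool_pos: [509.4, 253.3, 46.4]
tcp_rot: [-3.141, -0.0, 0.293]
contact_force: [-2.1, 1.4, 5.2]
grip_width: 21.5
finger_force: 30.0
```

```bash
python3 s.py 2>/dev/null
```

```text
13.55 [509.4 253.3  46.4] travel [ -0.2 147.2] F base [-1.6  2. ]
red 257 [488. 118.  46.]
block rel tcp 4289 [[50.6, -42.7], [59.0, -0.1], [71.3, 43.7]]
front rows [-44, -42, -40, -38, -36, -34, -32, -30, -28, -26, -24, -22, -20, -18, -16, -14, -12, -10, -8, -6, -2, 0, 6, 8, 10, 12, 14, 16, 18, 20, 22, 24, 26, 28, 30, 32, 34, 36, 38, 40, 42, 44, 46]
```

Emit:
apply_moves:
  motion: "0 -0.0005 0 0;0 0 0 0;0 0 0 0;0 0 0 0"

```text
time: 14.1
tool_pos: [509.3, 253.5, 46.4]
tcp_rot: [-3.141, 0.0, 0.293]
contact_force: [-2.5, 0.9, 5.7]
grip_width: 21.4
finger_force: 30.0
```

```bash
python3 s.py 2>/dev/null; python3 -c "
from h import *
c=bot.capture('wrist'); cv2.imwrite('pics/w3.png',cv2.resize(c['img'][20:260,100:420],None,fx=2.4,fy=2.4))"
```

```text
14.1 [509.3 253.5  46.4] travel [ -0.3 147.5] F base [-2.1  1.6]
red 257 [488. 118.  46.]
block rel tcp 4267 [[50.6, -43.1], [59.0, 0.4], [71.3, 43.4]]
front rows [-46, -44, -42, -40, -38, -36, -34, -32, -30, -28, -26, -24, -22, -20, -18, -16, -14, -12, -10, -8, -6, -2, 0, 6, 8, 10, 12, 14, 16, 18, 20, 22, 24, 26, 28, 30, 32, 34, 36, 38, 40, 42, 44, 46]
```

View pics/w3.png

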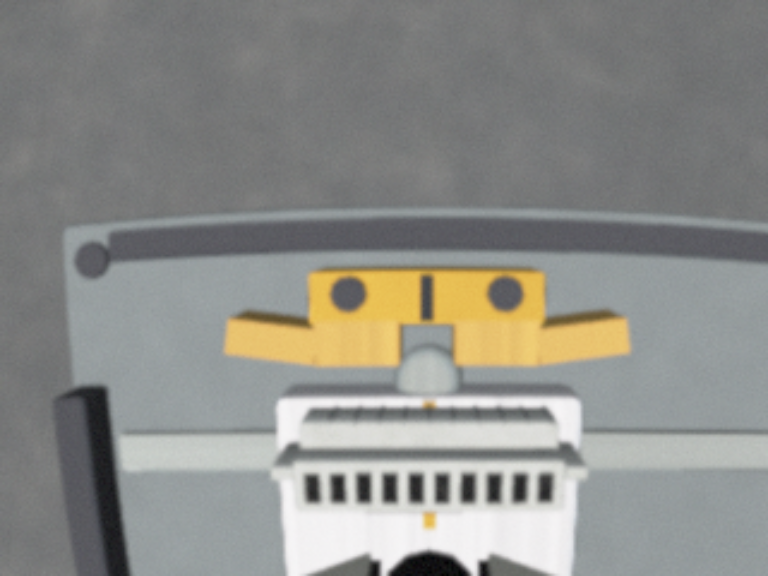

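The picture shows the ball seated in the notch (both at column ~428). The red pad's measured height is 46 mm, so the lever is still latched. I'm handing the job in.

```bash
python3 -c "
from plant import bot
print(bot.close_job())"
```

```text
the job is handed in; nothing more can be done
None
```

I handed the job in at about 14 s of robot time: the lever is latched down, the ball sits centred in the notch, and the knob is still gripped at 30 N. The arm touched no loose items, but I did not measure them again. The hand-in gave no verdict.

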